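Close the blue-lidded laundry chest by folding its lid stay

ROBOT

A 7-joint arm with a two-finger parallel gripper is mounted at the origin on the work surface. World frame = base frame: x ahead of the robot, y to its left, z up, the work surface at z = 0. Lengths are in m, angles in rad, forces in N, time in s.
With the tool pointing down it reaches from about 0.425 to 0.925 m from the base axis. Payload 6.8 kg.
Tool frame: the origin (TCP) lies on the centre line of the jaws, within the pads' length; the fingertips stand 14 mm ahead of it and the grasp point (between the pads) lies 5 mm behind it; z points along the fingers, y is the line along which they close (so a half turn about z gives the same grasp; the last joint's range is limited). The gripper opens to 85 mm and grips with 20 to 120 N. Pads are 22 mm wide; open, the fingers measure 114 mm over their backs; the gripper's body (76 mm by 85 mm) begins 54 mm behind the grasp point. The pads swing forward as they close: fully open they stand 13 mm farther back than shut.
Start: joints at [1.134, 0.477, 0.022, 1.555, -0.011, 1.109, -0.083], TCP at [0.218, -0.639, 0.245] pointing down, gripper open.
Joint ranges: [-2.96, 2.96], [-0.34, 2.1], [-1.41, 1.46], [0.24, 2.44], [-1.37, 4.51], [0.17, 1.92], [-2.96, 2.96]. Speed limits (rad/s): [2.39, 2.39, 3.14, 3.14, 3.14, 3.14, 3.14].

INTERFACE

Orientations are given as a unit quaternion [w, x, y, z].
In Python, from station import bot gives the robot as it stands. The module is installed in compiled form; this text tells all that it offers.
- The arm moves only by the tool drive_tool, never from a script. Its argument "commands" is a list of rows, each an object with "hand": the opening, from 0 (shut) to 1 (fully open); "translation": the shift along the world's x, y, z in mm, a list of three; "angular": the turn, a rotation vector about the world's x, y, z in rad, a list of three. In form: [{"hand": hand, "translation": [tx, ty, tz], "angular": [ax, ay, az]}, ...]. A call has 1 to 12 rows; each row is the pose to reach, as a shift and turn from the pose commanded when the call began; what a row does not reach only later rows make up. A row lasts 1/8 s, in which the tool goes at most 62.5 mm and 10.7 degrees, less where a joint would pass 70% of its speed; a pose out of reach is approached as far as the arm can. A call with a gripper value outside its range is refused whole. The fingers move at their own pace and stop on an object; "force" is the grip in N (left out, the last holds). Time passes only in rows, so rows that repeat a pose let the fingers close. It gives the time, the measured TCP pose, the force, the opening and the grip force at its end, in the units of the state.
- bot.get_obs(): the state, without advancing time (a new reading comes with each control period).
- bot.read_camera(name): name is "scene" or "top"; returns the picture (420x560x3 uint8, red, green, blue); there is no depth.
- bot.camera_model(name): a dict with "fx", "fy", "cx", "cy" (pixels), "k1" (the pictures are not rectified: a ray, as slopes to the right and down, at radius r is drawn at 1 + k1 r^2 times it, then the intrinsics apply), "view" (4x4, takes a point from world to camera coordinates). Camera axes: x right, y up, looking along -z (the intrinsics and any distortion apply to the point x, -y, -z); pixel columns grow to the right and rows downward; lengths in m; the calibration is good to about 2 mm. A picture is of the moment at which its call begins. camera_model takes no time and is no camera call.
- bot.hand_in(): hands the job in; it is judged then, once.
Trained networks look in the newest picture that a camera, given by its name, has taken for a name from the list of things; names that differ only in an ending like _2 or _b are one class to them, and where a whole thing is asked for, a point or a joint stands for the part that bears it (a point fixed in the world has none). Each returns a list of dicts, best first, with "score" (0 to 1); they miss things now and then, are a little off and sometimes report something else, mostly with a low value. They report only what shows in the picture. A call takes as long as a camera call.
- bot.find_in(camera, query): "position" ([column, row] in pixels, amid what is visible of it).
- bot.outline_of(camera, query): "pixels" (420x560 bool, what is visible of it) and "position" ([column, row] in pixels, amid what is visible of it).
The state is a dict: "t": time; "q": joint angles; "joint_vel": joint speeds; "joint_torque": joint torques, N m; "eef_pos": TCP position; "tool_rot": TCP orientation; "contact_force": force on the tool from outside, world axes, zero at the start; "torque": the same for the moment, N m; "gripper_width": opening from 0.0 (shut) to 1.0 (fully open); "grasp_force": force on a finger pad.
Only numpy, scipy, OpenCV 4.12 (cv2) and the standard library are available. Lean on these libraries where they do the work, as an engineer would, in place of code of your own. Each camera call takes 0.05 s, during which the arm holds its last target. There are 200 camera calls.

TASK

Close the supply chest with the blue lid: lift the red grip of its folding lid stay up and towards the chest's front, past centre, to unlock the stay, then lower the blue lid gently, without slamming, until it is fully shut. Leave the yellow-lidded chest standing open.

Things in the scene. Friction and masses are not known exactly. Their poses are not given: they have to be found in the camera images.
- blue_chest: White chest with blue lid, fixed: 180 deep (x), 160 wide (y), 135 mm high. Origin: centre of underside; x runs front to back (front faces the robot at yaw 0), z up. Lid 185 long, 10 mm thick, hinged at the back (x 90, z 140 mm), open 85 degrees, propped by a folding stay on the right (-y) side: two 109 mm links, lower pivot on the chest (x -50, z 127 mm), upper on the lid 165 mm from its hinge.
- blue_grip (a point): Middle of the red grip bar at the stay's knee: 14 mm round, 74 mm long, along chest y; locked at chest x 22, y -140, z 209 mm (60 mm off the side). Pinch it from above; it turns in the fingers. It swings about the lower pivot, up and to the front: centre after 0.11 rad, safely unlocked from 0.3 and then stays put. As the lid shuts it sweeps 75 mm before the front, then down beside the chest.
- blue_lid (a joint): Blue lid's hinge: 0 open as at the start (85 degrees from level, top edge 324 mm above the counter), growing as it is lowered towards the front, 1.48 rad shut. Stiff friction hinge (0.45 N m): it stays where left; once the stay is unlocked about 3 N at the free edge, from behind and then from above, lowers it. While the stay is locked, pushing cannot close it.
- yellow_lid (a joint): Yellow lid's hinge on the second chest, same size and make with its own stay and red grip: 0 open as at the start, 1.48 rad shut. To be left open.

How it is judged:
On the way:
1. the knee of the blue chest's stay is lifted past centre (grip 18 mm or more forward of its locked place) (x of blue_grip in the frame of blue_chest below 0.004 m), for 0.1 s.
At the end, for the whole second after the job is handed in: The blue lid is shut to within 0.08 rad (about 15 mm at its free edge) and at rest, and the yellow lid still stands open within 0.1 rad of its start (value of joint blue_lid above 1.4 rad and velocity of joint blue_lid between -0.05 and 0.05 rad/s and value of joint yellow_lid below 0.1 rad); the robot touches nothing.
It fails at once if the blue lid is slammed (faster than 2.5 rad/s in the last 0.3 rad) (value of joint blue_lid above 1.18 rad and velocity of joint blue_lid above 2.5 rad/s).
It fails at once if the yellow lid is lowered by more than 0.25 rad (value of joint yellow_lid above 0.25 rad).
It also fails if it takes over 58 s, if anything falls off the work surface, if the arm or the gripper's body presses on something with over 40 N, if the wrist force passes 120 N, or if a joint passes its speed limit or range.

## Working session

There is one attempt and no reset: what is moved stays moved. The work goes in short steps, Python scripts to look and compute and a tool call to move; the robot and the scene stay as the last step left them, time stands still between calls to the robot, and variables do not carry over. Pictures are saved under pics/ and viewed, at most 10 in all, crops included, and the job is handed in when it is done.

Besides the shell and the picture viewer there is one more tool, called after ">>>" as name([rows], argument=value, ...), one row to a line, values as JSON. drive_tool: Moves the arm, as the interface text tells. Its arguments: {"type":"object","properties":{"commands":{"type":"array","items":{"type":"object","properties":{"hand":{"type":"number"},"translation":{"type":"array","items":{"type":"number"}},"angular":{"type":"array","items":{"type":"number"}}}}},"force":{"type":"number"}},"required":["commands"]}

```bash
mkdir -p pics; python3 - <<'E'
from station import bot
import cv2,numpy as np
o=bot.get_obs();print({k:np.round(v,3).tolist() for k,v in o.items()})
ims=[]
for c in("scene","top"):
    im=bot.read_camera(c);ims.append(im)
    m=bot.camera_model(c);print(c,{k:np.round(v,4).tolist() for k,v in m.items()})
    for q in("blue_grip","blue_chest","blue_lid","yellow_lid"):
        print(q,[(np.round(r["position"],1).tolist(),round(r["score"],2)) for r in bot.find_in(c,q)])
    cv2.imwrite(f"pics/{c}0.png",im[:,:,::-1])
E
```

```text
{'t': 0.0, 'q': [1.134, 0.478, 0.022, 1.556, -0.011, 1.109, -0.083], 'joint_vel': [0.001, -0.0, 0.0, 0.0, -0.001, 0.001, -0.0], 'joint_torque': [-0.0, -59.645, 1.608, -28.12, 0.012, 0.009, -0.0], 'eef_pos': [0.218, -0.638, 0.244], 'tool_rot': [-0.001, 0.987, 0.164, -0.0], 'contact_force': [0.34, 0.502, 0.23], 'torque': [0.023, -0.004, -0.025], 'grasp_force': 0.0, 'gripper_width': 0.999}
scene {'fx': 414.0324, 'fy': 414.0324, 'cx': 275.2188, 'cy': 208.2921, 'k1': 0.0023, 'view': [[-0.4543, 0.8908, -0.0054, 0.2858], [-0.6775, -0.3416, 0.6514, 0.2749], [0.5784, 0.2996, 0.7587, -1.3105], [0.0, 0.0, 0.0, 1.0]]}
blue_grip [([375.5, 199.0], 0.8)]
blue_chest [([429.9, 249.4], 0.55), ([374.7, 200.9], 0.46)]
blue_lid [([440.9, 235.1], 0.79)]
yellow_lid [([186.2, 156.3], 0.74)]
top {'fx': 400.3958, 'fy': 400.3958, 'cx': 277.9062, 'cy': 218.3685, 'k1': -0.082, 'view': [[-0.0014, -1.0, 0.0056, -0.0439], [0.9988, -0.0011, 0.0483, -0.5528], [-0.0483, 0.0056, 0.9988, -0.9364], [0.0, 0.0, 0.0, 1.0]]}
blue_grip [([157.6, 234.3], 0.79)]
blue_chest [([123.7, 242.2], 0.83)]
blue_lid [([92.9, 202.8], 0.73)]
yellow_lid [([383.8, 191.7], 0.58)]
```

View pics/scene0.png

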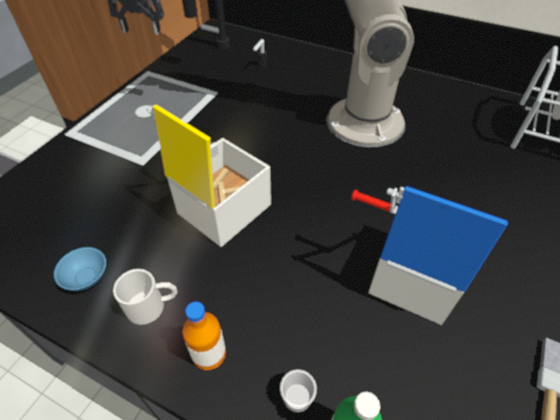

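View pics/top0.png

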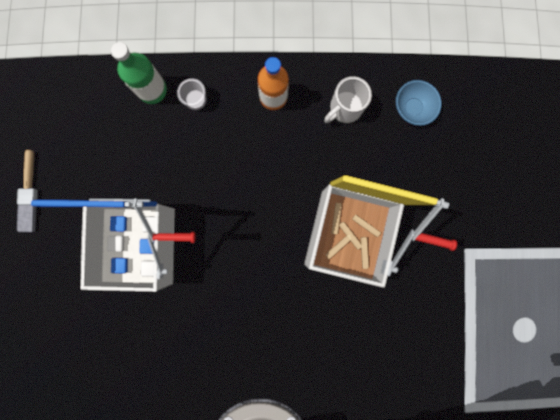

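The scene view shows the blue chest at right, with its red grip at about (372,201). The top view shows the grip from (155,237) to (193,238), the chest rim from (82,290) to (165,290), and the lid edge near row 203. I'll fit the chest pose next.

```bash
cat > h.py <<'E'
import numpy as np,cv2
from station import bot
def proj(c,P):
    m=bot.camera_model(c);V=np.array(m["view"]);p=np.atleast_2d(P)@V[:3,:3].T+V[:3,3]
    s=np.c_[p[:,0]/-p[:,2],-p[:,1]/-p[:,2]];s=s*(1+m["k1"]*(s**2).sum(1,keepdims=True))
    return s*[m["fx"],m["fy"]]+[m["cx"],m["cy"]]
def chest(pose,L):
    x,y,a=pose;L=np.atleast_2d(L);c,s=np.cos(a),np.sin(a)
    return np.c_[x+c*L[:,0]-s*L[:,1],y+s*L[:,0]+c*L[:,1],L[:,2]]
def redbar(im,c0,c1):
    i=im.astype(int);k=(i[:,:,0]>120)&(i[:,:,1]<70)&(i[:,:,2]<70);k[:,:c0]=0;k[:,c1:]=0
    n,l,st,ce=cv2.connectedComponentsWithStats(k.astype(np.uint8))
    j=1+st[1:,4].argmax();return st[j],ce[j]
E
python3 - <<'E'
from h import *
from scipy.optimize import least_squares
T=cv2.imread("pics/top0.png")[:,:,::-1];S=cv2.imread("pics/scene0.png")[:,:,::-1]
rt,rs=redbar(T,140,220),redbar(S,330,420);print(rt,rs)
g=[.022,-.140,.209]
th=np.radians(85);tx,tz=.09-.185*np.cos(th),.14+.185*np.sin(th)
obs=[("top",g,rt[1],2),("scene",g,rs[1],2),
("top",[-.09,.08,.135],(81,291),1),("top",[-.09,-.08,.135],(157,291),1),
("scene",[tx,-.08,tz],(411,190),.7),("scene",[tx,.08,tz],(507,221),.7),
("scene",[.09,-.08,0],(371,293),.7),("scene",[.09,.08,0],(444,321),.7)]
f=lambda p:np.concatenate([w*(proj(c,chest(p,L))[0]-np.array(u)) for c,L,u,w in obs])
r=least_squares(f,[.55,.3,0]);print(r.x,np.round(r.fun.reshape(-1,2),1).tolist())
print("grip",chest(r.x,g))
# triangulate grip
r2=least_squares(lambda P:np.r_[proj("top",P)[0]-rt[1],proj("scene",P)[0]-rs[1]],chest(r.x,g)[0]);print("tri",r2.x,r2.fun)
E
cat > /dev/null
```

```text
(array([153, 233,  41,  10, 199], dtype=int32), array([176.69849246, 236.49246231])) (array([352, 190,  38,  21, 316], dtype=int32), array([370.35126582, 199.9556962 ]))
[0.48552193 0.2882698  0.00892511] [[-0.9, 0.5], [-1.1, 0.8], [0.5, 0.1], [-0.5, 0.2], [-2.8, -2.3], [2.7, -0.4], [-0.4, -0.1], [-0.0, 1.5]]
grip [[0.50877055 0.14847172 0.209     ]]
tri [0.50886406 0.14830299 0.20995831] [-0.50884886  0.20424626 -0.56536039  0.05294377]
```

>>> drive_tool([
  {"hand": 1,"translation": [0,0,60],"angular": [0,0,0]},
  {"hand": 1,"translation": [0,0,120],"angular": [0,0,0]},
  {"hand": 1,"translation": [0,0,170],"angular": [0,0,0.0]},
  {"hand": 1,"translation": [60,45,175],"angular": [0,0,0.1]},
  {"hand": 1,"translation": [100,90,175],"angular": [0,0,0.2]},
  {"hand": 1,"translation": [130,140,175],"angular": [0,0,0.3]},
  {"hand": 1,"translation": [155,190,175],"angular": [0,0,0.42]},
  {"hand": 1,"translation": [180,245,175],"angular": [0,0,0.54]},
  {"hand": 1,"translation": [200,300,175],"angular": [0,0,0.66]},
  {"hand": 1,"translation": [220,355,175],"angular": [0,0,0.78]},
  {"hand": 1,"translation": [235,410,175],"angular": [0,0,0.9]},
  {"hand": 1,"translation": [245,465,175],"angular": [0,0,1.0]},
])

```text
t: 2.0
eef_pos: [0.4633, -0.1719, 0.4205]
tool_rot: [0.0, 0.786, 0.618, 0.0]
contact_force: [0.3, -0.2, 0.3]
gripper_width: 1.003
grasp_force: 0.0
```

>>> drive_tool([
  {"hand": 1,"translation": [10,60,0],"angular": [0,0,0.1]},
  {"hand": 1,"translation": [20,120,0],"angular": [0,0,0.2]},
  {"hand": 1,"translation": [30,180,0],"angular": [0,0,0.25]},
  {"hand": 1,"translation": [40,240,0],"angular": [0,0,0.25]},
  {"hand": 1,"translation": [46,290,0],"angular": [0,0,0.25]},
  {"hand": 1,"translation": [46,310,-40],"angular": [0,0,0.25]},
  {"hand": 1,"translation": [46,310,-90],"angular": [0,0,0.25]},
  {"hand": 1,"translation": [46,310,-130],"angular": [0,0,0.25]},
  {"hand": 1,"translation": [46,310,-165],"angular": [0,0,0.25]},
  {"hand": 1,"translation": [46,310,-190],"angular": [0,0,0.25]},
  {"hand": 1,"translation": [46,310,-216],"angular": [0,0,0.25]},
  {"hand": 1,"translation": [46,310,-216],"angular": [0,0,0.25]},
])

```text
t: 3.5
eef_pos: [0.5078, 0.1355, 0.2028]
tool_rot: [-0.001, 0.704, 0.71, -0.002]
contact_force: [-0.2, -0.4, 0.9]
gripper_width: 1.003
grasp_force: 0.0
```

```bash
python3 - <<'E'
from h import *
a=bot.read_camera("scene")[100:320,280:540];b=bot.read_camera("top")[150:370,60:320]
cv2.imwrite("pics/g1.png",cv2.resize(np.hstack([a,b]),None,fx=1.5,fy=1.5,interpolation=2)[:,:,::-1])
E
```

```text
(no output)
```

View pics/g1.png

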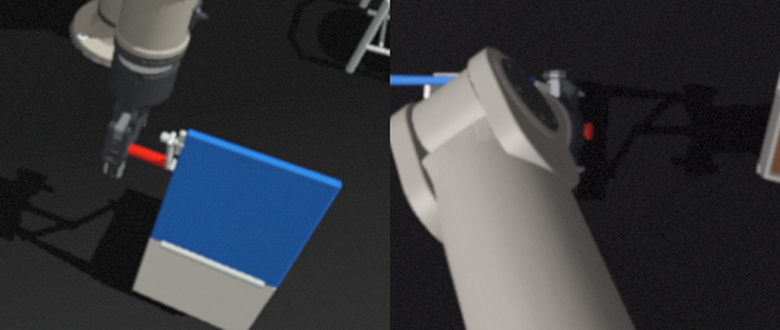

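The crop shows the bar between the open fingers: it runs from (130,150) to (165,160) in the left half, and its end shows at (588,130) in the right half. I'll close on it.

>>> drive_tool([
  {"hand": 0,"translation": [0,0,0],"angular": [0,0,0]},
  {"hand": 0,"translation": [0,0,0],"angular": [0,0,0]},
  {"hand": 0,"translation": [0,0,0],"angular": [0,0,0]},
  {"hand": 0,"translation": [0,0,0],"angular": [0,0,0]},
  {"hand": 0,"translation": [0,0,0],"angular": [0,0,0]},
  {"hand": 0,"translation": [0,0,0],"angular": [0,0,0]},
], force=40)

```text
t: 4.35
eef_pos: [0.5094, 0.1362, 0.2046]
tool_rot: [0.0, 0.704, 0.71, 0.0]
contact_force: [2.0, 0.7, 2.2]
gripper_width: 0.149
grasp_force: 39.0
```

>>> drive_tool([
  {"hand": 0,"translation": [-4,3.5,0],"angular": [0,0,0]},
  {"hand": 0,"translation": [-4,0,3.5],"angular": [0,0,0]},
  {"hand": 0,"translation": [-8.5,0,6.7],"angular": [0,0,0]},
  {"hand": 0,"translation": [-13,0,9.8],"angular": [0,0,0]},
  {"hand": 0,"translation": [-17.7,0,12.6],"angular": [0,0,0]},
  {"hand": 0,"translation": [-22.5,0,15.2],"angular": [0,0,0]},
  {"hand": 0,"translation": [-27.4,0,17.6],"angular": [0,0,0]},
  {"hand": 0,"translation": [-32.5,0,19.7],"angular": [0,0,0]},
  {"hand": 0,"translation": [-37.6,0,21.5],"angular": [0,0,0]},
  {"hand": 0,"translation": [-42.8,0,23.1],"angular": [0,0,0]},
  {"hand": 0,"translation": [-42.8,0,23.1],"angular": [0,0,0]},
  {"hand": 0,"translation": [-42.8,0,23.1],"angular": [0,0,0]},
])

```text
t: 5.85
eef_pos: [0.4679, 0.1368, 0.2295]
tool_rot: [0.001, 0.704, 0.71, 0.002]
contact_force: [3.2, -1.3, 11.6]
gripper_width: 0.149
grasp_force: 39.2
```

>>> drive_tool([
  {"hand": 1,"translation": [0,0,0],"angular": [0,0,0]},
  {"hand": 1,"translation": [0,0,0],"angular": [0,0,0]},
  {"hand": 1,"translation": [0,0,0],"angular": [0,0,0]},
  {"hand": 1,"translation": [0,0,0],"angular": [0,0,0]},
  {"hand": 1,"translation": [0,0,40],"angular": [0,0,0]},
  {"hand": 1,"translation": [0,0,90],"angular": [0,0,0]},
  {"hand": 1,"translation": [0,0,140],"angular": [0,0,0]},
  {"hand": 1,"translation": [0,0,190],"angular": [0,0,0]},
  {"hand": 0,"translation": [40,40,190],"angular": [0,0,0]},
  {"hand": 0,"translation": [80,80,190],"angular": [0,0,0]},
  {"hand": 0,"translation": [120,120,190],"angular": [0,0,0]},
  {"hand": 0,"translation": [160,150,190],"angular": [0,0,0]},
])

```text
t: 7.35
eef_pos: [0.6271, 0.2879, 0.4168]
tool_rot: [-0.0, 0.704, 0.71, -0.0]
contact_force: [0.1, -0.1, 1.0]
gripper_width: 0.14
grasp_force: 0.0
```

```bash
python3 - <<'E'
from h import *
a=bot.read_camera("scene")[60:340,260:540];b=bot.read_camera("top")[120:400,20:300]
cv2.imwrite("pics/g2.png",cv2.resize(np.hstack([a,b]),None,fx=1.4,fy=1.4,interpolation=2)[:,:,::-1])
E
```

```text
(no output)
```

View pics/g2.png

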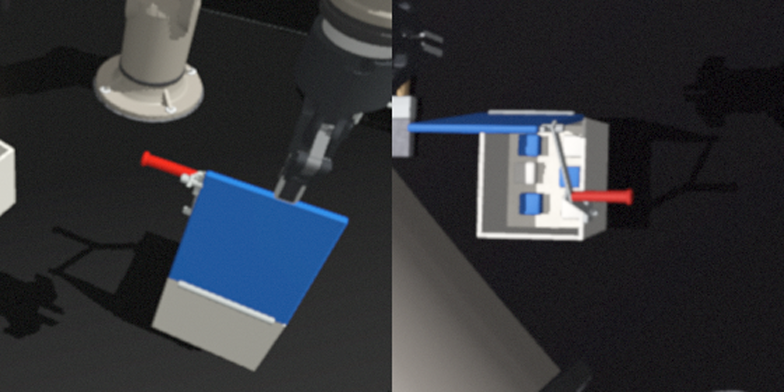

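The grip stays forward of centre, at about (145-195,158-178) in the left half, and the lid is still up. Next I'll go down behind the lid.

>>> drive_tool([
  {"hand": 0,"translation": [0,0,-40],"angular": [0,0,0]},
  {"hand": 0,"translation": [0,0,-80],"angular": [0,0,0]},
  {"hand": 0,"translation": [0,0,-117],"angular": [0,0,0]},
  {"hand": 0,"translation": [-20,0,-117],"angular": [0,0,0]},
  {"hand": 0,"translation": [-30,0,-117],"angular": [0,0,0]},
  {"hand": 0,"translation": [-40,0,-117],"angular": [0,0,0]},
  {"hand": 0,"translation": [-50,0,-117],"angular": [0,0,0]},
  {"hand": 0,"translation": [-60,0,-117],"angular": [0,0,0]},
  {"hand": 0,"translation": [-70,0,-117],"angular": [0,0,0]},
])

```text
t: 8.57
eef_pos: [0.5564, 0.2859, 0.3007]
tool_rot: [0.0, 0.705, 0.71, 0.001]
contact_force: [2.5, 0.4, -0.9]
gripper_width: -0.003
grasp_force: 1.4
```

>>> drive_tool([
  {"hand": 0,"translation": [-9,0,-3],"angular": [0,0,0]},
  {"hand": 0,"translation": [-18,0,-6],"angular": [0,0,0]},
  {"hand": 0,"translation": [-28,0,-10],"angular": [0,0,0]},
  {"hand": 0,"translation": [-37,0,-14],"angular": [0,0,0]},
  {"hand": 0,"translation": [-46,0,-19],"angular": [0,0,0]},
  {"hand": 0,"translation": [-54,0,-25],"angular": [0,0,0]},
  {"hand": 0,"translation": [-62,0,-31],"angular": [0,0,0]},
  {"hand": 0,"translation": [-69,0,-37],"angular": [0,0,0]},
  {"hand": 0,"translation": [-76,0,-44],"angular": [0,0,0]},
  {"hand": 0,"translation": [-82,0,-52],"angular": [0,0,0]},
  {"hand": 0,"translation": [-88,0,-60],"angular": [0,0,0]},
  {"hand": 0,"translation": [-93,0,-67],"angular": [0,0,0]},
])

```text
t: 10.07
eef_pos: [0.4627, 0.286, 0.2327]
tool_rot: [-0.0, 0.704, 0.71, -0.0]
contact_force: [2.1, 0.9, 0.5]
gripper_width: -0.003
grasp_force: 0.8
```

```bash
python3 - <<'E'
from h import *
a=bot.read_camera("scene")[60:340,260:540];b=bot.read_camera("top")[120:400,20:300]
cv2.imwrite("pics/g3.png",cv2.resize(np.hstack([a,b]),None,fx=1.4,fy=1.4,interpolation=2)[:,:,::-1])
E
```

```text
(no output)
```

View pics/g3.png

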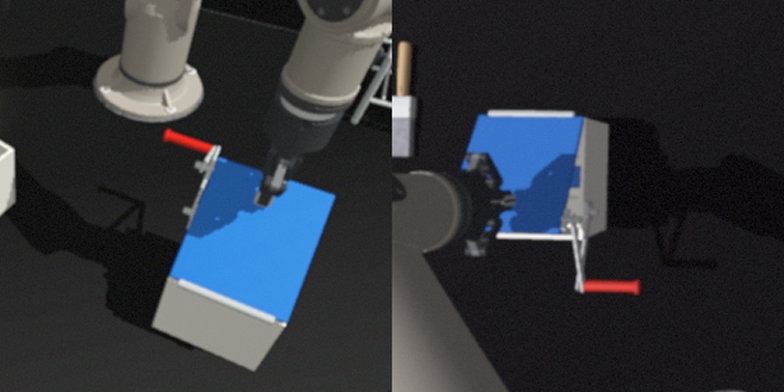

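The lid is about two thirds down with the fingertip on it at (265,195), and the grip is sweeping ahead of the front. I'll keep lowering slowly.

>>> drive_tool([
  {"hand": 0,"translation": [-5,0,-9],"angular": [0,0,0]},
  {"hand": 0,"translation": [-10,0,-18],"angular": [0,0,0]},
  {"hand": 0,"translation": [-14,0,-27],"angular": [0,0,0]},
  {"hand": 0,"translation": [-17,0,-36],"angular": [0,0,0]},
  {"hand": 0,"translation": [-19,0,-44],"angular": [0,0,0]},
  {"hand": 0,"translation": [-21,0,-52],"angular": [0,0,0]},
  {"hand": 0,"translation": [-22,0,-59],"angular": [0,0,0]},
  {"hand": 0,"translation": [-23,0,-65],"angular": [0,0,0]},
  {"hand": 0,"translation": [-23,0,-70],"angular": [0,0,0]},
  {"hand": 0,"translation": [-23,0,-73],"angular": [0,0,0]},
  {"hand": 0,"translation": [-23,0,-75],"angular": [0,0,0]},
  {"hand": 0,"translation": [-23,0,-75],"angular": [0,0,0]},
])

```text
t: 11.68
eef_pos: [0.4401, 0.286, 0.1602]
tool_rot: [0.001, 0.704, 0.71, -0.0]
contact_force: [-5.8, -5.3, 18.3]
gripper_width: -0.0
grasp_force: 9.7
```

>>> drive_tool([
  {"hand": 0,"translation": [0,0,30],"angular": [0,0,0]},
  {"hand": 0,"translation": [0,0,80],"angular": [0,0,0]},
  {"hand": 0,"translation": [0,0,130],"angular": [0,0,0]},
  {"hand": 0,"translation": [0,0,180],"angular": [0,0,0]},
  {"hand": 0,"translation": [0,0,180],"angular": [0,0,0]},
  {"hand": 0,"translation": [0,0,180],"angular": [0,0,0]},
])

```text
t: 12.42
eef_pos: [0.4401, 0.2857, 0.3379]
tool_rot: [0.0, 0.704, 0.71, -0.0]
contact_force: [-0.3, -0.9, -0.6]
gripper_width: 0.001
grasp_force: 0.0
```

```bash
python3 - <<'E'
from h import *
a=bot.read_camera("scene")
pose=[.4855,.2883,.0089]
for p in proj("scene",chest(pose,[[-.095,-.08,.145],[-.095,.08,.145]])): print(p)
cv2.imwrite("pics/g4.png",cv2.resize(a,None,fx=1.4,fy=1.4,interpolation=2)[:,:,::-1])
E
```

```text
[407.82556775 193.10551422]
[483.66965926 217.98538599]
```

View pics/g4.png

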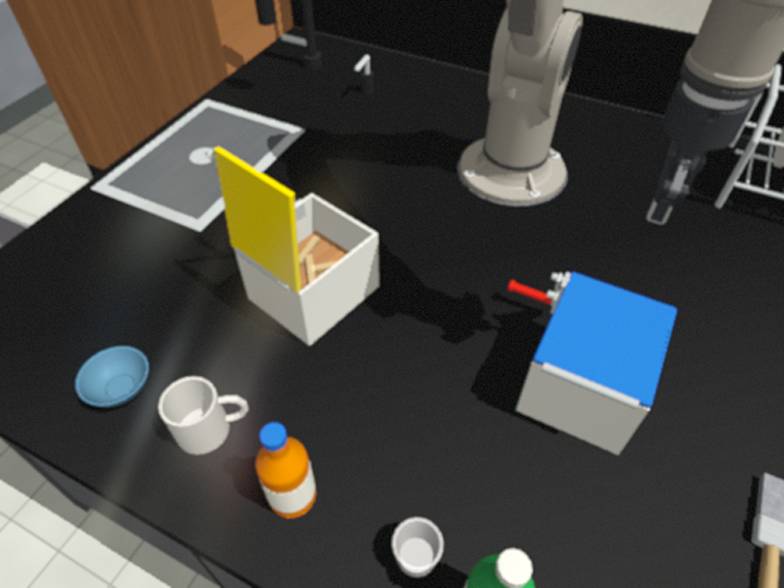

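The lid's front edge runs from (577,275) to (675,307), and the shut position projects to (571,270) and (677,305), so the lid is shut. The yellow lid stands open and the gripper is clear.

```bash
python3 -c "
from station import bot
print(bot.hand_in())"
```

```text
the job is handed in; nothing more can be done
None
```

I unlocked the blue chest's stay, lowered its lid gently until it was fully shut, left the yellow lid open, and handed the job in at about 12.5 s; the interface returned no verdict.

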